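Hang the dust door on the full drying cabinet

ROBOT

A 6-joint arm with a two-finger parallel gripper is mounted at the origin on the work surface. World frame = base frame: x ahead of the robot, y to its left, z up, the work surface at z = 0. Lengths are in mm, angles in rad, forces in N, time in s.
With the tool pointing down it reaches from about 300 to 775 mm from the base axis. Payload 14.6 kg.
Tool frame: the origin (TCP) lies on the front face of the gripper's body, between the roots of the fingers; the fingertips stand 97 mm ahead of it and the grasp point (between the pads) lies 78 mm ahead of it; z points along the fingers, y is the line along which they close (so a half turn about z gives the same grasp; the last joint's range is limited). The gripper opens to 94 mm and grips with 3 to 60 N. Pads are 16 mm wide; open, the fingers measure 119 mm over their backs; the gripper's body (75 mm by 177 mm) begins 78 mm behind the grasp point.
Start: joints at [-1.285, 0.3, 1.521, -0, 1.321, -0.067], TCP at [190.032, -516.118, 302.646] pointing down, gripper open.
Joint ranges: [-3.03, 3.03], [-0.79, 2.21], [0.23, 2.52], [-1.04, 4.18], [0, 3.07], [-2.55, 2.55]. Speed limits (rad/s): [2.22, 2.22, 2.57, 3.14, 3.14, 3.14].

INTERFACE

Orientations are given as [roll, pitch, yaw] about the fixed x, y, z axes, in that order (R = Rz(yaw) Ry(pitch) Rx(roll)).
In Python, from cell import * gives the robot as it stands.
- The arm moves only by the tool carry_out, never from a script. Its arguments are lists of equal length, an entry for each row: "slide": the shift along the world's x, y, z scaled (see below), a list of three; "dr": the turn, a rotation vector about the world's x, y, z scaled (see below), a list of three; "gripper": the opening in per cent of the stroke, from 0 (shut) to 100 (fully open). A call has 1 to 10 rows; each row is the pose to reach, as a shift and turn from the pose commanded when the call began, turning the shorter way round; what a row does not reach only later rows make up. The controller multiplies each number of a shift by 0.25 m and each number of a turn by 360 degrees. A row lasts 1/12 s, in which the tool goes at most 41.7 mm and 7.16 degrees, less where a joint would pass 70% of its speed; a pose out of reach is approached as far as the arm can. A call with a number of a shift or a turn outside -1 to 1 is refused whole. A call with a gripper value outside its range is refused whole. The fingers move at their own pace and stop on an object; "newtons" is the grip in N (left out, the last holds). Time passes only in rows, so rows that repeat a pose let the fingers close. It gives the time, the measured TCP pose, the force, the opening and the grip force at its end, in the units of the state.
- read_state(): the state, without advancing time (a new reading comes with each control period).
- camera(name): name is "scene" or "top"; returns the picture (420x560x3 uint8, red, green, blue); there is no depth.
- camera_model(name): a dict with "vfov" (degrees; the focal length in pixels is half the picture's height over the tangent of half this angle, whatever the lens; pixels are square), "cx", "cy" (the principal point, pixels), "k1" (the pictures are not rectified: a ray, as slopes to the right and down, at radius r is drawn at 1 + k1 r^2 times it, then the intrinsics apply), "R" (3x3) and "t" (3): a world point X has camera coordinates R X + t. Camera axes: x right, y down, z forward; pixel columns grow to the right and rows downward; lengths in mm; the calibration is good to about 2 mm. A picture is of the moment at which its call begins. camera_model takes no time and is no camera call.
- sign_off(): hands the job in; it is judged then, once.
The state is a dict: "clock": time; "joints": joint angles; "qd": joint speeds; "effort": joint torques, N m; "eef_pos": TCP position; "eef_rot": TCP orientation; "wrist_force": force on the tool from outside, world axes, zero at the start; "moment": the same for the moment, N m; "finger_gap": finger opening in mm; "finger_force": force on a finger pad.
Only numpy, scipy, OpenCV 4.12 (cv2) and the standard library are available. Lean on these libraries where they do the work, as an engineer would, in place of code of your own. Each camera call takes 0.05 s, during which the arm holds its last target. There are 200 camera calls.

TASK

The dust door is hanging on the empty drying cabinet, but the freshly varnished miniatures are in the other, open cabinet. Pinch the door's two spring pins together to free it, lift it off, and hang it upright on the open cabinet with the miniatures, letting both pins spring fully out into that cabinet's slots.

Things in the scene. Friction and masses are not known exactly. Their poses are not given: they have to be found in the camera images.
- door: Loose brown wooden door with raised border, 0.22 kg, same both faces: 128 mm wide (y), 13 thick (x), 80 tall, hanging 8 to 88 mm below its origin, which is on the pin axis midway between the pins; y along pins, z up. Two steel finger tabs stand up 60 mm above the origin, outer faces 31 mm from the middle. Pinch them together from above, by their top 25 mm; the same grip carries the door.
- full_cabinet: Open fixed plywood box with three miniatures: 170 mm wide (y), 152 deep, 104 high; open front at its +x, roughly away from the robot. Origin: underside, 100 mm straight below the middle of its hinge line (along y). On that line two jambs 124 mm high, 44 deep (x), 14 thick, inner faces 71 mm from the middle. The box begins 24 mm behind the line. The empty cabinet, where the door starts, is alike.
- pin_left (a joint): Sprung steel hinge pin on the door's +y side, 8 mm thick, with its finger tab (16 mm wide in x, 6 thick). 0 = fully out, end 80 mm from the door's middle; 0.015 m = fully in, end 65 mm from the middle. Spring 2.4 N out, 5.4 N in; it springs out when let go. Tabs measure 62 mm over their outer faces when out, 32 mm when in.
- pin_right (a joint): The same pin on the door's -y side: 0 out, 0.015 m in. Each jamb has a pin slot 30 mm long in x, from 96 to 116 mm above the cabinet's origin, bridged above: a pin passes down inside the jamb only when drawn in, then springs out into the slot and rests on its floor, the door's origin then 100 mm above the cabinet's origin.
Not all that is in view belongs to the job. What is shaped like the full_cabinet but green or pink is not meant.

How it is judged:
By the outcome, as a careful person would: the job done as asked, in the order asked, and still so for the second after the job is handed in, with the robot touching nothing.
It also fails if it takes over 48 s, if anything falls off the work surface, if the arm or the gripper's body presses on something with over 40 N, if the wrist force passes 120 N, or if a joint passes its speed limit or range.

## Working session

There is one attempt and no reset: what is moved stays moved. The work goes in short steps, Python scripts to look and compute and a tool call to move; the robot and the scene stay as the last step left them, time stands still between calls to the robot, and variables do not carry over. Pictures are saved under pics/ and viewed, at most 10 in all, crops included, and the job is handed in when it is done.

Besides the shell and the picture viewer there is one more tool, called after ">>>" as name(argument=value, ...), one argument or row to a line, values as JSON. carry_out: Moves the arm, as the interface text tells. Its arguments: {"type":"object","properties":{"slide":{"type":"array","items":{"type":"array","items":{"type":"number","minimum":-1,"maximum":1}}},"dr":{"type":"array","items":{"type":"array","items":{"type":"number","minimum":-1,"maximum":1}}},"gripper":{"type":"array","items":{"type":"number"}},"newtons":{"type":"number"}},"required":["slide","dr","gripper"]}

```bash
mkdir -p pics; ls; python3 - <<'E'
from cell import *
import cv2
for n in("scene","top"):
    im=camera(n); cv2.imwrite(f"pics/{n}0.png",im[:,:,::-1]); m=camera_model(n); print(n,m)
print(read_state())
E
```

```text
pics
scene {'vfov': 56.86954087110964, 'cx': 279.72264724796264, 'cy': 210.2565407205465, 'k1': -0.07836855623765994, 'R': array([[-0.77980119,  0.6260179 ,  0.00342035],
       [ 0.46015692,  0.57688324, -0.67487875],
       [-0.42445932, -0.52469736, -0.73792071]]), 't': array([ 349.25501167, -114.19596242, 1033.95665046])}
top {'vfov': 54.541609013948026, 'cx': 281.51983550737964, 'cy': 209.88622576795234, 'k1': -0.07147172772682885, 'R': array([[ 0.02550283, -0.99966627,  0.00411818],
       [-0.99538563, -0.02577439, -0.09242902],
       [ 0.09250432, -0.00174198, -0.99571076]]), 't': array([-46.65729208, 444.44889609, 851.05931028])}
{'clock': 0.1, 'joints': array([-1.28458347e+00,  3.00423983e-01,  1.52153712e+00,  7.87490718e-06,
        1.32068037e+00, -6.66144251e-02]), 'qd': array([ 0.00117039, -0.00025642, -0.00151588,  0.00027645,  0.00012301,
        0.00056764]), 'effort': array([ 5.58056240e-05, -5.32649302e+01, -3.53286803e+01,  7.09277205e-02,
        2.35201127e-02, -6.14420105e-05]), 'eef_pos': array([ 190.0061031 , -515.9914782 ,  302.13071045]), 'eef_rot': array([-3.14054666e+00, -7.74263172e-05,  3.52825287e-01]), 'wrist_force': array([ 0.5244735 , -0.87222761,  0.5786341 ]), 'moment': array([0.03373666, 0.01674549, 0.00903241]), 'finger_force': 0.0, 'finger_gap': 94.19315254242714}
```

View pics/scene0.png

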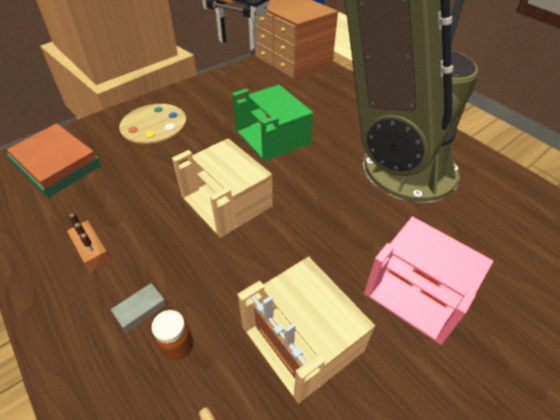

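View pics/top0.png

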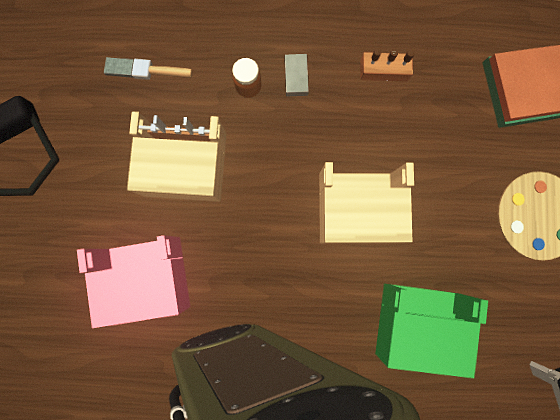

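Scene: the door with steel tabs hangs on the nearer plywood cabinet (scene ~(285,330), top ~(175,128)). The open plywood cabinet is at scene ~(225,185), top ~(366,200). Pink and green are decoys. Next I'll enlarge both.

```bash
cat > h.py <<'E'
import numpy as np, cv2
from cell import *
def ray(n,uv):
    m=camera_model(n); f=210/np.tan(np.radians(m["vfov"]/2))
    K=np.array([[f,0,m["cx"]],[0,f,m["cy"]],[0,0,1]])
    p=cv2.undistortPoints(np.array(uv,float).reshape(-1,1,2),K,np.array([m["k1"],0,0,0]),).reshape(-1,2)
    d=np.c_[p,np.ones(len(p))]@m["R"]; return -m["R"].T@m["t"],d
def onz(n,uv,z):
    c,d=ray(n,uv); return c+d*((z-c[2])/d[:,2])[:,None]
def tri(uvs,uvt):
    c1,a=ray("scene",uvs);c2,b=ray("top",uvt);out=[]
    for x,y in zip(a,b):
        s,_,_,_=np.linalg.lstsq(np.c_[x,-y],c2-c1,rcond=None); p=c1+s[0]*x;q=c2+s[1]*y; out.append([*((p+q)/2),np.linalg.norm(p-q)])
    return np.array(out)
def px(n,X):
    m=camera_model(n); f=210/np.tan(np.radians(m["vfov"]/2))
    K=np.array([[f,0,m["cx"]],[0,f,m["cy"]],[0,0,1]])
    return cv2.projectPoints(np.array(X,float).reshape(-1,1,3),cv2.Rodrigues(m["R"])[0],m["t"],K,np.array([m["k1"],0,0,0]))[0].reshape(-1,2)
E
python3 - <<'E'
import cv2,numpy as np
t=cv2.imread("pics/top0.png");s=cv2.imread("pics/scene0.png")
z=lambda i,x,y,w,h:cv2.resize(i[y:y+h,x:x+w],(400,300),interpolation=cv2.INTER_CUBIC)
# each crop 120x90 or 160x120
o=np.vstack([np.hstack([z(t,115,105,120,90),z(t,305,155,120,90)]),np.hstack([z(s,225,260,160,120),z(s,160,125,160,120)])])
cv2.imwrite("pics/c1.png",o)
E
```

```text
(no output)
```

View pics/c1.png

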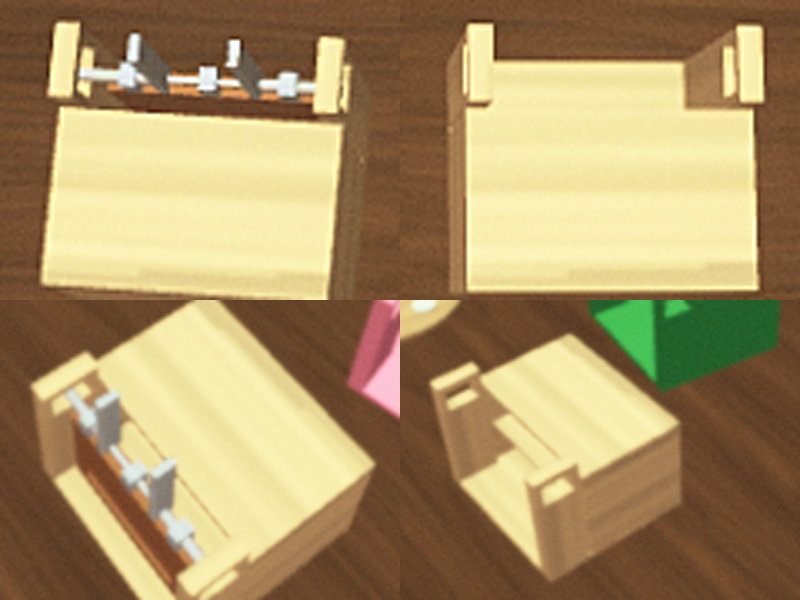

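The crops show the door with its pins across the left cabinet's jambs and two tabs standing up. The right cabinet is open with its jambs clear. I'll convert the corners to positions.

```bash
python3 - <<'E'
from h import *
np.set_printoptions(precision=1,suppress=True)
T=lambda a,ox,oy,cx:np.array([[ox+(x-cx+.5)*.3-.5,oy+(y+.5)*.3-.5] for x,y in a])
def pr(a,z,o): 
    p=onz("top",T(a,*o),z);return p[:,:2]
D=(115,105,0);O=(305,155,400)
for nm,o,roof,jl,jr in (("door",D,[(60,107),(343,124),(328,299),(42,284)],[(57,22),(80,24),(74,97),(50,96)],[(320,38),(345,39),(338,113),(314,111)]),
  ("open",O,[(466,105),(753,105),(758,290),(466,290)],[(467,23),(493,24),(493,104),(468,104)],[(737,26),(763,27),(764,102),(738,101)])):
    R=pr(roof,104,o);L=pr(jl,124,o);r=pr(jr,124,o)
    print(nm,"roof",R.ravel(),"w",np.linalg.norm(R[0]-R[1]),np.linalg.norm(R[2]-R[3]),"depth",np.linalg.norm(R[1]-R[2]))
    print(" jambs",L.ravel(),r.ravel())
    c=(L.mean(0)+r.mean(0))/2;d=L.mean(0)-r.mean(0)
    print(" mid",c,"sep",np.linalg.norm(d),"yaw",np.degrees(np.arctan2(-d[0],d[1])), "roof yaw",np.degrees(np.arctan2(-(R[0]+R[3]-R[1]-R[2])[0],(R[0]+R[3]-R[1]-R[2])[1])))
# scene-view: crops 160x120 -> .4 px
S=lambda a,ox,oy,cx,cy:np.array([[ox+(x-cx+.5)*.4-.5,oy+(y-cy+.5)*.4-.5] for x,y in a])
# open jamb tops scene (4 corners)
q=S([(432,379),(474,362),(482,374),(440,391)],160,125,400,300); w=S([(527,473),(571,458),(579,470),(534,486)],160,125,400,300)
print("scene open",onz("scene",q,124)[:,:2].mean(0),onz("scene",w,124)[:,:2].mean(0))
# tab tops, z=160 / door
t=S([(108,396),(164,464)],225,260,0,300); tt=T([(134,38),(234,45)],*D)
print(tri(t,tt)); print(onz("top",tt,160)[:,:2],onz("scene",t,160)[:,:2])
E
```

```text
door roof [576.1 264.6 569.1  94.4 464.6  98.8 469.4 268.4] w 170.34603522343707 169.68856086806318 depth 104.59447217010246
 jambs [621.8 262.4 620.8 248.6 576.8 249.1 577.2 263.4] [614.8 106.8 614.5  92.2 570.4  94.3 571.2 108.3]
 mid [596.  178.2] sep 155.61819783451227 yaw -2.367862673842862 roof yaw -1.9757025227666027
open roof [ 486.3 -117.5  491.1 -287.   382.5 -289.6  378.5 -119.2] w 169.59170908164896 170.4241650364164 depth 108.61438383004274
 jambs [ 530.8 -115.2  530.6 -130.2  484.2 -130.8  483.9 -116.5] [ 533.7 -271.6  533.6 -286.8  489.8 -287.   489.9 -271.8]
 mid [ 509.6 -201.2] sep 156.18697727520384 yaw 1.6085095883659064 roof yaw 1.4634300443840145
scene open [ 507.6 -277.9] [ 506.  -120.4]
[[595.7 179.2 210.1  27.8]
 [594.4 173.  123.5  44.4]]
[[601.1 204.2]
 [598.1 147.9]] [[589.6 146.9]
 [591.5 202.6]]
```

Heights, sizes and sep (156 mm) agree with the given ones: door at about (596,177), yaw −2.2°, and target at (509,−200.5), yaw +1.6°. Moving toward the door.

>>> carry_out(
  slide=[
    [0.1,0.1,0.01],
    [0.2,0.2,0.02],
    [0.3,0.3,0.04],
    [0.4,0.4,0.06],
    [0.5,0.5,0.08],
    [0.6,0.6,0.1],
    [0.7,0.7,0.12],
    [0.8,0.8,0.12],
    [0.9,0.9,0.12],
    [1,1,0.12],
  ],
  dr=[
    [0,0,-0.006],
    [0,0,-0.012],
    [0,0,-0.018],
    [0,0,-0.024],
    [0,0,-0.03],
    [0,0,-0.036],
    [0,0,-0.042],
    [0,0,-0.05],
    [0,0,-0.056],
    [0,0,-0.062],
  ],
  gripper=[100,100,100,100,100,100,100,100,100,100],
  newtons=35,
)

```text
clock: 0.93
eef_pos: [441.0, -264.6, 332.6]
eef_rot: [-3.142, 0.0, -0.039]
wrist_force: [-1.0, -0.7, -0.4]
finger_gap: 93.8
finger_force: 0.0
```

>>> carry_out(
  slide=[
    [0.05,0.1,0],
    [0.1,0.2,0],
    [0.15,0.3,0],
    [0.2,0.4,0],
    [0.25,0.5,0],
    [0.3,0.6,0],
    [0.35,0.7,0],
    [0.4,0.8,0],
    [0.45,0.9,0],
    [0.5,1,0],
  ],
  dr=[
    [0,0,0],
    [0,0,0],
    [0,0,0],
    [0,0,0],
    [0,0,0],
    [0,0,0],
    [0,0,0],
    [0,0,0],
    [0,0,0],
    [0,0,0],
  ],
  gripper=[100,100,100,100,100,100,100,100,100,100],
)

```text
clock: 1.77
eef_pos: [565.4, -14.7, 332.3]
eef_rot: [-3.142, 0.001, -0.037]
wrist_force: [-0.3, 0.0, 0.1]
finger_gap: 93.8
finger_force: 0.0
```

>>> carry_out(
  slide=[
    [0.02,0.1,0],
    [0.04,0.2,0],
    [0.06,0.3,0],
    [0.08,0.4,0],
    [0.1,0.5,0],
    [0.11,0.6,0],
    [0.12,0.7,0],
    [0.124,0.76,0],
    [0.124,0.77,0],
    [0.124,0.772,0],
    [0.124,0.772,0],
  ],
  dr=[
    [0,0,0],
    [0,0,0],
    [0,0,0],
    [0,0,0],
    [0,0,0],
    [0,0,0],
    [0,0,0],
    [0,0,0],
    [0,0,0],
    [0,0,0],
  ],
  gripper=[100,100,100,100,100,100,100,100,100,100],
)

```text
invalid input
```

>>> carry_out(
  slide=[
    [0.02,0.1,0],
    [0.04,0.2,0],
    [0.06,0.3,0],
    [0.08,0.4,0],
    [0.1,0.5,0],
    [0.11,0.6,0],
    [0.12,0.68,0],
    [0.124,0.74,0],
    [0.124,0.768,0],
    [0.124,0.768,0],
  ],
  dr=[
    [0,0,0],
    [0,0,0],
    [0,0,0],
    [0,0,0],
    [0,0,0],
    [0,0,0],
    [0,0,0],
    [0,0,0],
    [0,0,0],
    [0,0,0],
  ],
  gripper=[100,100,100,100,100,100,100,100,100,100],
)

```text
clock: 2.6
eef_pos: [595.9, 176.8, 332.2]
eef_rot: [3.141, 0.001, -0.035]
wrist_force: [0.3, 0.2, -0.3]
finger_gap: 93.9
finger_force: 0.0
```

>>> carry_out(
  slide=[
    [0,0,-0.06],
    [0,0,-0.12],
    [0,0,-0.18],
    [0,0,-0.22],
    [0,0,-0.22],
  ],
  dr=[
    [0,0,0],
    [0,0,0],
    [0,0,0],
    [0,0,0],
    [0,0,0],
  ],
  gripper=[100,100,100,100,100],
)

```text
clock: 3.02
eef_pos: [595.7, 174.8, 275.5]
eef_rot: [3.141, 0.003, -0.038]
wrist_force: [-0.2, 0.9, 0.0]
finger_gap: 94.1
finger_force: 0.0
```

```bash
python3 - <<'E'
from h import *
t=camera("top")[:,:,::-1];s=camera("scene")[:,:,::-1]
z=lambda i,x,y,w,h:cv2.resize(i[y:y+h,x:x+w],(400,400),interpolation=cv2.INTER_CUBIC)
cv2.imwrite("pics/c2.png",np.hstack([z(t,100,80,140,140),z(s,215,220,160,160)]))
E
```

```text
(no output)
```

View pics/c2.png

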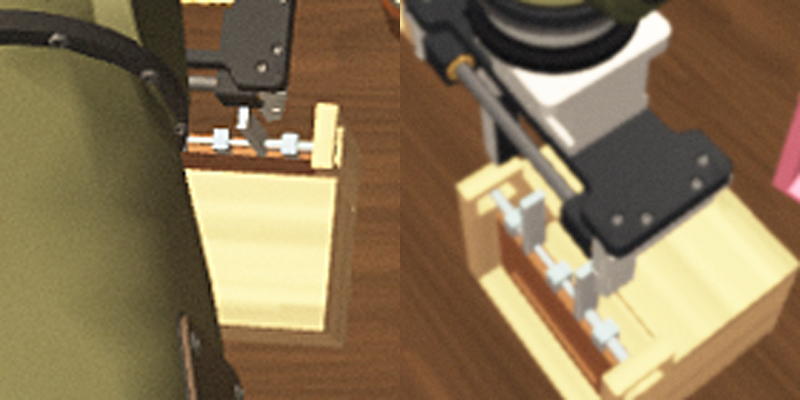

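```bash
python3 - <<'E'
from h import *
s=read_state();print(s["eef_pos"],s["eef_rot"])
import math
c,yw=np.array([596,177]),-.038
u=np.array([-math.sin(yw),math.cos(yw)])
P=lambda d,z:[*(c+u*d),z]
for n,f in(("scene",lambda p:((p[0]-215)*2.5+400,(p[1]-220)*2.5)),("top",lambda p:((p[0]-100)*400/140,(p[1]-80)*400/140))):
  for nm,q in(("tabL",P(28,160)),("tabR",P(-28,160)),("finL",P(53,178)),("finR",P(-53,178)),("pinL",P(80,100)),("org",P(0,100))): print(n,nm,np.round(f(px(n,[q])[0])))
E
```

```text
[596.18955041 175.32009882 278.10966545] [ 3.14157434e+00 -1.70499601e-04 -3.73605683e-02]
scene tabL [584. 272.]
scene tabR [527. 203.]
scene finL [612. 291.]
scene finR [503. 158.]
scene pinL [634. 381.]
scene org [555. 280.]
top tabL [155. 109.]
top tabR [240. 114.]
top finL [108.  98.]
top finR [273. 107.]
top pinL [108. 132.]
top org [221. 138.]
```

Tabs and fingertips appear where predicted (within ~2 mm) in both views. Descending and pinching.

>>> carry_out(
  slide=[
    [0,0,-0.05],
    [0,0,-0.1],
    [0,0,-0.14],
    [0,0,-0.17],
    [0,0,-0.19],
    [0,0,-0.196],
    [0,0,-0.196],
  ],
  dr=[
    [0,0,0],
    [0,0,0],
    [0,0,0],
    [0,0,0],
    [0,0,0],
    [0,0,0],
    [0,0,0],
  ],
  gripper=[100,100,100,100,100,100,100],
)

```text
clock: 3.7
eef_pos: [596.0, 175.9, 228.3]
eef_rot: [3.141, 0.0, -0.037]
wrist_force: [-0.1, 0.1, 1.2]
finger_gap: 93.9
finger_force: 0.0
```

>>> carry_out(
  slide=[
    [0,0,0],
    [0,0,0],
    [0,0,0],
    [0,0,0],
    [0,0,0],
    [0,0,0],
    [0,0,0],
    [0,0,0],
    [0,0,0],
    [0,0,0],
  ],
  dr=[
    [0,0,0],
    [0,0,0],
    [0,0,0],
    [0,0,0],
    [0,0,0],
    [0,0,0],
    [0,0,0],
    [0,0,0],
    [0,0,0],
    [0,0,0],
  ],
  gripper=[80,70,60,50,40,30,20,20,20,20],
  newtons=35,
)

```text
clock: 4.53
eef_pos: [595.9, 175.9, 228.3]
eef_rot: [3.142, 0.001, -0.037]
wrist_force: [0.8, 0.1, -2.8]
finger_gap: 30.6
finger_force: 21.1
```

>>> carry_out(
  slide=[
    [0,0,0],
    [0,0,0],
    [0,0,0.01],
    [0,0,0.02],
    [0,0,0.04],
    [0,0,0.06],
    [0,0,0.08],
    [0,0,0.1],
    [0,0,0.12],
    [0,0,0.12],
  ],
  dr=[
    [0,0,0],
    [0,0,0],
    [0,0,0],
    [0,0,0],
    [0,0,0],
    [0,0,0],
    [0,0,0],
    [0,0,0],
    [0,0,0],
    [0,0,0],
  ],
  gripper=[20,20,20,20,20,20,20,20,20,20],
)

```text
clock: 5.37
eef_pos: [596.3, 175.9, 260.1]
eef_rot: [-3.141, -0.002, -0.037]
wrist_force: [0.0, -0.5, -2.7]
finger_gap: 30.3
finger_force: 35.0
```

```bash
python3 - <<'E'
from h import *
t=camera("top")[:,:,::-1];s=camera("scene")[:,:,::-1]
z=lambda i,x,y,w,h:cv2.resize(i[y:y+h,x:x+w],(400,400),interpolation=cv2.INTER_CUBIC)
cv2.imwrite("pics/c3.png",np.hstack([z(t,100,80,140,140),z(s,215,220,160,160)]))
E
```

```text
(no output)
```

View pics/c3.png

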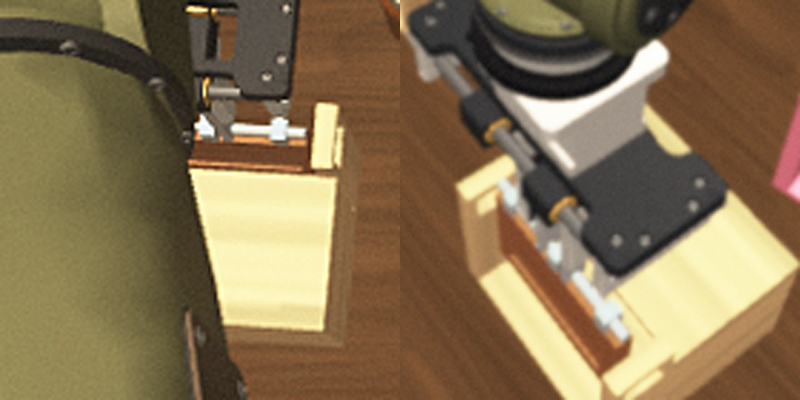

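Lift confirmed: both views show the door rising freely with pins drawn in (scene crop ~(560,280)). Raising it to clear height and carrying it.

>>> carry_out(
  slide=[
    [0,0,0.04],
    [0,0,0.1],
    [0,0,0.16],
    [0,0,0.22],
    [0,0,0.28],
    [0,0,0.34],
    [0,0,0.4],
    [0,0,0.45],
    [0,0,0.48],
    [0,0,0.48],
  ],
  dr=[
    [0,0,0],
    [0,0,0],
    [0,0,0],
    [0,0,0],
    [0,0,0],
    [0,0,0],
    [0,0,0],
    [0,0,0],
    [0,0,0],
    [0,0,0],
  ],
  gripper=[20,20,20,20,20,20,20,20,20,20],
)

```text
clock: 6.3
eef_pos: [596.1, 175.9, 380.6]
eef_rot: [-3.141, -0.003, -0.037]
wrist_force: [0.6, 0.3, -2.4]
finger_gap: 30.2
finger_force: 35.0
```

>>> carry_out(
  slide=[
    [-0.01,-0.04,0],
    [-0.03,-0.12,0],
    [-0.05,-0.2,0],
    [-0.07,-0.28,0],
    [-0.09,-0.36,0],
    [-0.11,-0.44,0],
    [-0.13,-0.52,0],
    [-0.15,-0.6,0],
    [-0.17,-0.68,0],
    [-0.18,-0.75,0],
  ],
  dr=[
    [0,0,0],
    [0,0,0.001],
    [0,0,0.002],
    [0,0,0.003],
    [0,0,0.004],
    [0,0,0.005],
    [0,0,0.006],
    [0,0,0.007],
    [0,0,0.008],
    [0,0,0.01],
  ],
  gripper=[20,20,20,20,20,20,20,20,20,20],
)

```text
clock: 7.13
eef_pos: [550.0, -13.3, 377.7]
eef_rot: [3.142, 0.002, 0.026]
wrist_force: [-0.8, -0.1, -2.2]
finger_gap: 30.3
finger_force: 35.0
```

>>> carry_out(
  slide=[
    [-0.02,-0.08,0],
    [-0.04,-0.16,0],
    [-0.06,-0.24,0],
    [-0.08,-0.32,0],
    [-0.1,-0.4,0],
    [-0.12,-0.48,0],
    [-0.14,-0.56,0],
    [-0.16,-0.63,0],
    [-0.17,-0.67,0],
    [-0.17,-0.68,0],
  ],
  dr=[
    [0,0,0],
    [0,0,0],
    [0,0,0],
    [0,0,0],
    [0,0,0],
    [0,0,0],
    [0,0,0],
    [0,0,0],
    [0,0,0],
    [0,0,0],
  ],
  gripper=[20,20,20,20,20,20,20,20,20,20],
)

```text
clock: 7.97
eef_pos: [507.7, -183.1, 377.9]
eef_rot: [-3.141, 0.001, 0.024]
wrist_force: [-0.4, 2.1, -1.6]
finger_gap: 30.4
finger_force: 35.0
```

>>> carry_out(
  slide=[
    [0.002,-0.03,0],
    [0.005,-0.06,-0.04],
    [0.005,-0.07,-0.08],
    [0.005,-0.07,-0.11],
    [0.005,-0.07,-0.128],
    [0.005,-0.07,-0.128],
  ],
  dr=[
    [0,0,0],
    [0,0,0],
    [0,0,0],
    [0,0,0],
    [0,0,0],
    [0,0,0],
  ],
  gripper=[20,20,20,20,20,20],
)

```text
clock: 8.47
eef_pos: [509.7, -198.6, 345.0]
eef_rot: [-3.14, 0.002, 0.027]
wrist_force: [-0.1, -1.4, -1.8]
finger_gap: 30.3
finger_force: 35.0
```

```bash
python3 - <<'E'
from h import *
t=camera("top")[:,:,::-1];s=camera("scene")[:,:,::-1]
z=lambda i,x,y,w,h:cv2.resize(i[y:y+h,x:x+w],(400,400),interpolation=cv2.INTER_CUBIC)
cv2.imwrite("pics/c4.png",np.hstack([z(t,300,110,140,140),z(s,130,60,160,160)]))
print(read_state()["eef_pos"])
import math
c,yw=np.array([509,-200.5]),.026
u=np.array([-math.sin(yw),math.cos(yw)]);v=np.array([u[1],-u[0]])
for nm,d,e,h in(("pinL in",65,0,218),("pinR in",-65,0,218),("botL",64,6.5,130),("botR",-64,6.5,130),("jL in front",71,22,124),("jR in front",-71,22,124)):
  q=[*(c+u*d+v*e),h]
  p=px("scene",[q])[0];r=px("top",[q])[0];print(nm,np.round(((p[0]-130)*2.5+400,(p[1]-60)*2.5)),np.round((r-[300,110])/.35))
E
```

```text
[ 509.88956846 -198.78235646  346.61822205]
pinL in [602. 235.] [122. 154.]
pinR in [516. 159.] [341. 155.]
botL [608. 322.] [103. 171.]
botR [528. 245.] [294. 172.]
jL in front [597. 340.] [ 91. 150.]
jR in front [510. 253.] [301. 151.]
```

View pics/c4.png

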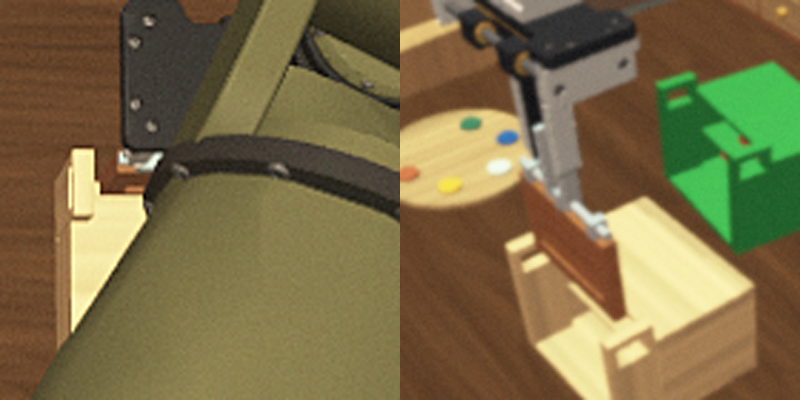

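Scene crop shows door hanging upright directly over the gap between the jambs (pin end (605,235), jamb tops at (520,243) and (628,340)), as predicted to ~3 mm. Descending with force checks.

>>> carry_out(
  slide=[
    [0,0,-0.03],
    [0,0,-0.06],
    [0,0,-0.1],
    [0,0,-0.14],
    [0,0,-0.18],
    [0,0,-0.22],
    [0,0,-0.26],
    [0,0,-0.3],
    [0,0,-0.32],
    [0,0,-0.32],
  ],
  dr=[
    [0,0,0],
    [0,0,0],
    [0,0,0],
    [0,0,0],
    [0,0,0],
    [0,0,0],
    [0,0,0],
    [0,0,0],
    [0,0,0],
    [0,0,0],
  ],
  gripper=[20,20,20,20,20,20,20,20,20,20],
)

```text
clock: 9.4
eef_pos: [509.5, -199.0, 265.2]
eef_rot: [-3.141, 0.002, 0.026]
wrist_force: [0.4, 0.1, -1.3]
finger_gap: 30.3
finger_force: 35.0
```

```bash
python3 - <<'E'
from h import *
t=camera("top")[:,:,::-1];s=camera("scene")[:,:,::-1]
z=lambda i,x,y,w,h:cv2.resize(i[y:y+h,x:x+w],(400,400),interpolation=cv2.INTER_CUBIC)
cv2.imwrite("pics/c5.png",np.hstack([z(t,300,130,80,80),z(s,160,130,100,100)]))
for i in range(3):
  camera("top");print(read_state()["eef_pos"],read_state()["wrist_force"])
E
```

```text
[ 509.96760713 -199.20713774  267.14503069] [-0.33226084  0.00434843 -2.47700165]
[ 509.95995192 -199.19585587  267.23508378] [ 0.2956073  -0.06299766 -2.70684592]
[ 509.93760505 -199.19495088  267.24761497] [-0.40550548 -0.10101891 -2.98489732]
```

View pics/c5.png

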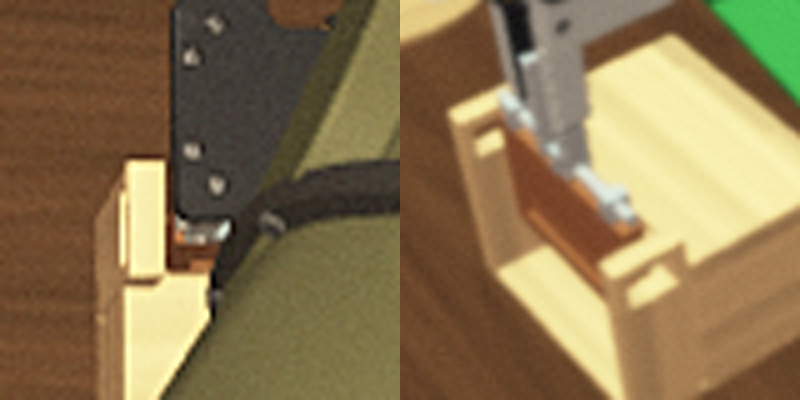

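The door is inside the jamb gap with no side force, and the pins are just above the jamb tops (scene crop ~(510,100) and (630,215)). Lowering to pin height.

>>> carry_out(
  slide=[
    [-0.004,-0.004,-0.01],
    [-0.004,-0.004,-0.03],
    [-0.004,-0.004,-0.05],
    [-0.004,-0.004,-0.07],
    [-0.004,-0.004,-0.09],
    [-0.004,-0.004,-0.11],
    [-0.004,-0.004,-0.13],
    [-0.004,-0.004,-0.144],
    [-0.004,-0.004,-0.15],
    [-0.004,-0.004,-0.15],
  ],
  dr=[
    [0,0,0],
    [0,0,0],
    [0,0,0],
    [0,0,0],
    [0,0,0],
    [0,0,0],
    [0,0,0],
    [0,0,0],
    [0,0,0],
    [0,0,0],
  ],
  gripper=[20,20,20,20,20,20,20,20,20,20],
)

```text
clock: 10.48
eef_pos: [508.7, -200.1, 228.7]
eef_rot: [-3.141, 0.001, 0.026]
wrist_force: [-0.7, -0.5, -1.2]
finger_gap: 30.3
finger_force: 35.0
```

```bash
python3 - <<'E'
from h import *
t=camera("top")[:,:,::-1];s=camera("scene")[:,:,::-1]
z=lambda i,x,y,w,h:cv2.resize(i[y:y+h,x:x+w],(400,400),interpolation=cv2.INTER_CUBIC)
cv2.imwrite("pics/c6.png",np.hstack([z(t,300,130,80,80),z(s,160,130,100,100)]))
for i in range(2):
  camera("top");print(read_state()["eef_pos"],read_state()["wrist_force"])
E
```

```text
[ 508.88292457 -200.13364214  229.41960033] [-0.58566282 -0.30430484 -1.71578664]
[ 508.85950976 -200.179229    229.43573043] [ 0.3012667   0.42373538 -2.43435684]
```

View pics/c6.png

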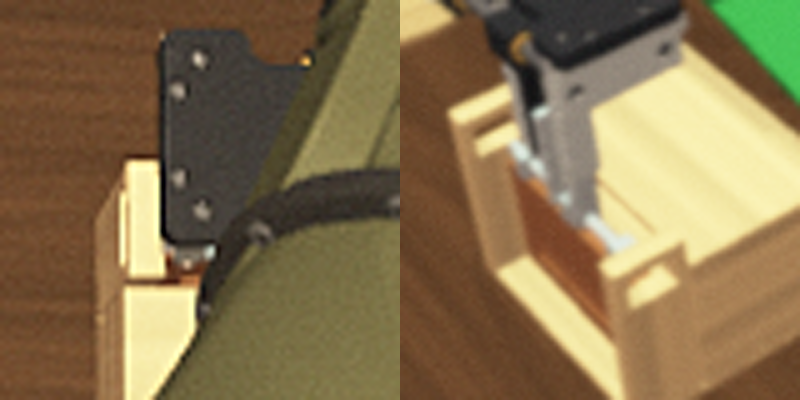

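Pins sit at slot height beside the slots, about 1 mm above the floor. Opening gradually.

>>> carry_out(
  slide=[
    [0,0,0],
    [0,0,0],
    [0,0,0],
    [0,0,0],
    [0,0,0],
    [0,0,0],
    [0,0,0],
    [0,0,0],
    [0,0,0],
    [0,0,0],
  ],
  dr=[
    [0,0,0],
    [0,0,0],
    [0,0,0],
    [0,0,0],
    [0,0,0],
    [0,0,0],
    [0,0,0],
    [0,0,0],
    [0,0,0],
    [0,0,0],
  ],
  gripper=[35,40,45,50,55,60,65,75,85,95],
)

```text
clock: 11.52
eef_pos: [508.9, -200.2, 229.4]
eef_rot: [3.141, -0.001, 0.026]
wrist_force: [0.9, -0.3, 0.6]
finger_gap: 77.5
finger_force: 0.0
```

>>> carry_out(
  slide=[
    [0,0,0],
    [0,0,0],
    [0,0,0.02],
    [0,0,0.05],
    [0,0,0.1],
    [0,0,0.16],
    [0,0,0.24],
    [0,0,0.34],
    [0,0,0.44],
    [0,0,0.5],
  ],
  dr=[
    [0,0,0],
    [0,0,0],
    [0,0,0],
    [0,0,0],
    [0,0,0],
    [0,0,0],
    [0,0,0],
    [0,0,0],
    [0,0,0],
    [0,0,0],
  ],
  gripper=[95,95,95,95,95,95,95,95,95,95],
)

```text
clock: 12.35
eef_pos: [508.9, -200.1, 357.8]
eef_rot: [3.14, -0.003, 0.026]
wrist_force: [0.5, -0.3, 0.3]
finger_gap: 89.5
finger_force: 0.0
```

>>> carry_out(
  slide=[
    [0,-0.1,0],
    [-0.05,-0.2,0],
    [-0.1,-0.3,0],
    [-0.15,-0.4,0],
    [-0.2,-0.5,0],
    [-0.25,-0.6,0],
    [-0.3,-0.7,0],
    [-0.35,-0.8,0],
    [-0.4,-0.9,0],
    [-0.4,-0.95,0],
  ],
  dr=[
    [0,0,0],
    [0,0,0],
    [0,0,0],
    [0,0,0],
    [0,0,0],
    [0,0,0],
    [0,0,0],
    [0,0,0],
    [0,0,0],
    [0,0,0],
  ],
  gripper=[95,95,95,95,95,95,95,95,95,95],
)

```text
clock: 13.18
eef_pos: [406.7, -440.0, 355.0]
eef_rot: [3.141, -0.0, 0.024]
wrist_force: [-0.2, 0.1, 0.3]
finger_gap: 88.9
finger_force: 0.0
```

```bash
python3 - <<'E'
from h import *
t=camera("top")[:,:,::-1];s=camera("scene")[:,:,::-1]
z=lambda i,x,y,w,h:cv2.resize(i[y:y+h,x:x+w],(400,400),interpolation=cv2.INTER_CUBIC)
cv2.imwrite("pics/c7.png",np.hstack([z(t,310,130,120,120),z(s,160,130,110,110)]))
E
```

```text
(no output)
```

View pics/c7.png

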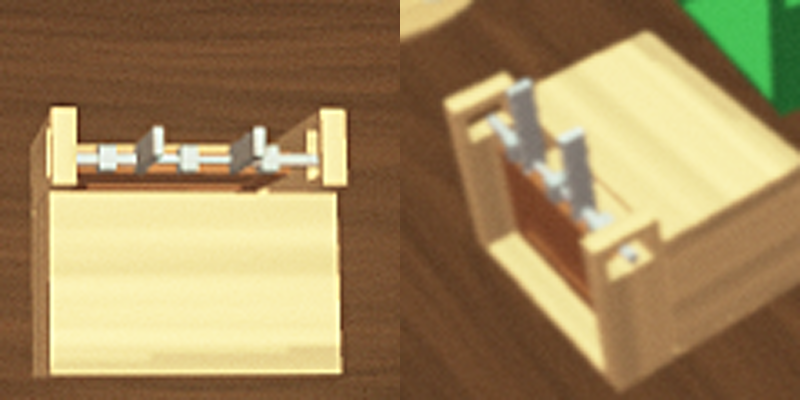

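The door hangs upright, with the left pin end showing through the jamb's slot (scene crop (630,253)). The tabs stand 102 crop px apart, about 57 mm between centres, so both pins are fully out. Handing in.

```bash
python3 -c "
from cell import *
print(sign_off())"
```

```text
the job is handed in; nothing more can be done
None
```

The door is off the empty cabinet and hanging upright on the open plywood one, with both pins sprung out into its slots by the camera views; I handed it in at about 13 s with the arm clear, and no verdict came back.

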